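# Charge the grinder's battery pack

### The arm

A 6-joint arm with a two-finger parallel gripper is mounted at the origin on the work surface. World frame = base frame: x ahead of the robot, y to its left, z up, the work surface at z = 0. Lengths are in mm, angles in rad, forces in N, time in s.
With the tool pointing down it reaches from about 350 to 875 mm from the base axis. Payload 4.2 kg.
Tool frame: the origin (TCP) lies at the very end of the fingers, on their centre line; the grasp point (between the pads) lies 19 mm behind it; z points along the fingers, y is the line along which they close (so a half turn about z gives the same grasp; the last joint's range is limited). The gripper opens to 85 mm and grips with 20 to 120 N. Pads are 22 mm wide; open, the fingers measure 114 mm over their backs; the gripper's body (76 mm by 85 mm) begins 54 mm behind the grasp point. The pads swing forward as they close: fully open they stand 13 mm farther back than shut.
Start: joints at [1.364, 0.385, 0.008, 0, -1.194, -0.259], TCP at [280.677, 558.408, 231.312] pointing down, gripper open.
Joint ranges: [-3.14, 3.14], [-1.21, 2.06], [-1.07, 1.41], [-3.16, 2.05], [-2.99, -0.16], [-3.1, 3.1]. Speed limits (rad/s): [2.79, 2.79, 3.14, 3.14, 3.14, 3.14].

### API

Orientations are given as a unit quaternion [x, y, z, w].
In Python, from bench import read_state, get_image, get_calibration, job_done gives the robot as it stands.
- The arm moves only by the shell command python3 -m creep 'ROWS'. ROWS is a JSON object of lists of equal length, an entry for each row: "translation": the shift along the world's x, y, z in cm, a list of three; "delta_rot": the turn, a rotation vector about the world's x, y, z in degrees, a list of three; "hand": the finger opening in cm, from 0 to 8.54. A call has 1 to 8 rows; each row is the pose to reach, as a shift and turn from the pose commanded when the call began; what a row does not reach only later rows make up. A row lasts 1/8 s, in which the tool goes at most 62.5 mm and 10.7 degrees, less where a joint would pass 70% of its speed; a pose out of reach is approached as far as the arm can. A call with a gripper value outside its range is refused whole. The fingers move at their own pace and stop on an object; the grip force is fixed at half the most. Time passes only in rows, so rows that repeat a pose let the fingers close. It gives the time, the measured TCP pose, the force, the opening and the grip force at its end, in the units of the state.
- read_state(): the state, without advancing time (a new reading comes with each control period).
- get_image(name): name is "side" or "top" or "wrist"; returns (picture, depth): 420x560x3 uint8, red, green, blue; 420x560 float32, mm along the optical axis (not along the pixel's ray), 0 where there is no reading.
- get_calibration(name): a dict with "intrinsics" (3x3 intrinsics, pixels), "xyz" and "attitude" of the camera in the world. Camera axes: x right, y down, z forward; pixel columns grow to the right and rows downward; lengths in mm; the calibration is good to about 2 mm. A picture is of the moment at which its call begins: read the wrist's pose just before it. get_calibration takes no time and is no camera call; for the wrist camera it gives the pose at the moment of the call.
- job_done(): hands the job in; it is judged then, once.
The state is a dict: "clock": time; "joints": joint angles; "joint_vel": joint speeds; "joint_efforts": joint torques, N m; "position": TCP position; "ee_rot": TCP orientation; "contact_force": force on the tool from outside, world axes, zero at the start; "wrist_torque": the same for the moment, N m; "gripper_width": finger opening in mm; "grasp_force": force on a finger pad.
Only numpy, scipy, OpenCV 4.12 (cv2) and the standard library are available. Lean on these libraries where they do the work, as an engineer would, in place of code of your own. Each camera call takes 0.05 s, during which the arm holds its last target. There are 200 camera calls.

### The job

Put the orange grinder battery on charge: set it on the sloping charging dock with its brass contact end up the slope, and slide it up under the rails until the two spring rollers snap into its side notches and hold it fully home. Then swing the yellow dust flap all the way shut over it. Leave the other things on the bench where they are.

Things in the scene. Friction and masses are not known exactly. Their poses are not given: they have to be found in the camera images.
- pack: Battery: orange block 58 wide (y) on a black foot plate 110 (x) x 76 x 8 mm (lips stand out 9 mm each side); 58 mm tall in all. Origin: underside centre, z up. +x end (two brass strips) enters the dock first. Lip notches 14 long, 5 deep, centred 38 mm from the origin towards +x. Lies upright on the bench; grip the orange sides, fingertips 22 mm or more above the underside to clear the rails
- shoe: Sloping grey shoe of the fixed charging dock, climbing 0.50 rad (29 deg). Tilted frame: x up the slope, y across, z square out of the deck. Origin on the deck, 80 mm above the bench, where the pack's origin lies (axes alike) when home. Deck 124 wide, x = -70 to 66 mm. A back wall at x = 56.5 mm, 72 mm high, is 1.5 mm beyond the front of the home pack
- mouth (a point): Centre of the rails' mouth on the deck, 8 mm up the slope from the shoe's origin, axes as the shoe. Aluminium rails run from here to the back wall, 79 mm apart inside; their overhangs (64 mm apart, underside 10, top 15 mm above the deck) catch the lips. Below the mouth 10 mm high guides flare to 92 mm apart over 33 mm: set the pack on the deck with its origin 68 mm below the mouth, then slide
- detent (a point): Deck centre between two spring rollers (yellow caps), 38 mm up the slope from the shoe's origin, axes as the shoe. They reach in from both sides, are pushed past with roughly 10 to 20 N and drop into the pack's notches, which holds the pack
- flap (a joint): Yellow dust flap, a plate 88 x 92 x 4 mm hinged along y on top of the shoe's back wall: 0 = shut (parallel to the deck, its underside 74 mm above it), about 2 = open, standing up. A stiff hinge (0.1 N m) keeps it where it is left; it stops at 0 and at 2.25
- flap_tip (a point): Middle of the free edge of the yellow flap, on its outer face (88 mm from the hinge); the outer face looks up when shut and away from the pack when open
- flap_hinge (a point): Middle of the flap's hinge line, 59.5 mm up the slope from the shoe's origin and 74 mm out from the deck; its axes are those of the shoe
- wheel: Bystander: grey grinding wheel lying flat, 100 diameter x 25 mm; origin at the underside centre
- flask: Bystander: green jar with white cap, 66 diameter x 130 mm; origin at the underside centre
- censer: Bystander: brass casting, 110 diameter x 75 mm; origin at the underside centre
- wrench: Bystander: wrench lying on the bench
- cupbrush: Bystander: steel cup brush, 68 diameter x 45 mm
- lugs: Bystander: small brass casting, 70 x 50 x 42 mm
- handbrush: Bystander: hand brush lying on the bench
Mind the look-alikes: they are no part of the job. What is shaped like the pack but purple is not meant.

How it is judged (in metres and radians):
On the way, in this order (a step that is already met when the one before it is completed fails the run):
1. the pack is home on the shoe, held by the rollers in its notches, the flap still open (x of pack in the frame of shoe between -0.003 and 0.003 m and y of pack in the frame of shoe between -0.004 and 0.004 m and z of pack in the frame of shoe between -0.003 and 0.005 m and angle between the z axis of pack and the z axis of shoe, either way round below 0.07 rad and angle between the x axis of pack and the x axis of shoe, either way round below 0.07 rad and value of joint flap above 0.5 rad), for 0.2 s.
2. the flap is shut over the pack (value of joint flap below 0.06 rad), for 0.2 s.
At the end, for the whole second after the job is handed in: The pack lies home on the shoe: its origin within 3 mm of the shoe's origin along the slope, within 4 mm across, and between 3 mm below and 5 mm above the deck, its x and z axes within 0.07 rad of the shoe's; the flap is shut to within 0.06 rad; the pack is at rest (under 10 mm/s) (x of pack in the frame of shoe between -0.003 and 0.003 m and y of pack in the frame of shoe between -0.004 and 0.004 m and z of pack in the frame of shoe between -0.003 and 0.005 m and angle between the z axis of pack and the z axis of shoe, either way round below 0.07 rad and angle between the x axis of pack and the x axis of shoe, either way round below 0.07 rad and value of joint flap below 0.06 rad and linear speed of pack below 0.01 m/s); the robot touches nothing.
It fails at once if another loose thing on the bench is moved more than 30 mm from its place (distance of any of wheel, flask, censer, wrench, cupbrush, lugs, handbrush from where it was at the start of the episode above 0.03 m).
It also fails if it takes over 72 s, if anything falls off the work surface, if the arm or the gripper's body presses on something with over 40 N, if the wrist force passes 120 N, or if a joint passes its speed limit or range.

## Working session

There is one attempt and no reset: what is moved stays moved. The work goes in short steps, Python scripts to look and compute and a shell command to move; the robot and the scene stay as the last step left them, time stands still between calls to the robot, and variables do not carry over. Pictures are saved under pics/ and viewed, at most 10 in all, crops included, and the job is handed in when it is done.

```bash
mkdir -p pics; ls
cat > h.py <<'E'
import numpy as np,cv2
from scipy.spatial.transform import Rotation as R
from bench import *
def cal(n):
    c=get_calibration(n);K=np.array(c["intrinsics"]).reshape(3,3);a=np.array(c["attitude"],float)
    return K,(R.from_quat(a) if a.size==4 else R.from_matrix(a.reshape(3,3))).as_matrix(),np.array(c["xyz"],float)
def cloud(n,d,c=None):
    K,A,t=c or cal(n);v,u=np.indices(d.shape)
    p=np.stack([(u-K[0,2])/K[0,0]*d,(v-K[1,2])/K[1,1]*d,d],-1)
    return p@A.T+t
E
python3 - <<'E'
from h import *
for n in("top","side"):
    c=cal(n);i,d=get_image(n);np.savez(n+"0.npz",i=i,d=d,K=c[0],A=c[1],t=c[2])
    cv2.imwrite(f"pics/{n}0.png",i[...,::-1]);print(n,c[2],c[1][:,2],c[0][0,0])
print(read_state())
E
```

```text
pics
top [ 398.85230271  -44.69943924 1474.2693308 ] [ 0.10684974  0.00488251 -0.99426319] 475.5532684099068
side [  39.50722495 -736.74715882  985.2585121 ] [ 0.41894786  0.5536445  -0.7196947 ] 457.80940933716596
{'clock': 0.1, 'joints': array([ 1.36362859e+00,  3.85476639e-01,  6.74246285e-03, -4.27365512e-04,
       -1.19400919e+00, -2.58602970e-01]), 'joint_vel': array([-0.00041912, -0.00204444,  0.00336059,  0.0003979 , -0.00156244,
       -0.00042803]), 'joint_efforts': array([-5.29228837e-04, -3.93316054e+01,  1.88930440e+01,  4.19803396e+00,
       -2.55985200e-03,  7.60633753e-06]), 'position': array([280.44307406, 557.95289127, 230.32609698]), 'ee_rot': array([ 9.72985874e-01, -2.30862517e-01, -1.73517089e-04,  9.78305037e-04]), 'contact_force': array([ 0.29391056, -0.21453143,  0.76096647]), 'wrist_torque': array([-0.00779256, -0.01925403, -0.01298919]), 'grasp_force': 0.0, 'gripper_width': 85.43203769783275}
```

View pics/top0.png

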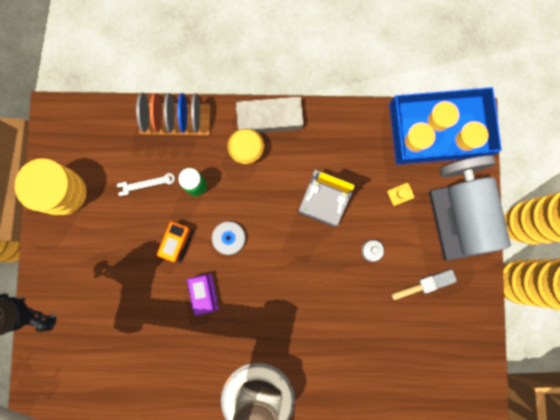

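View pics/side0.png

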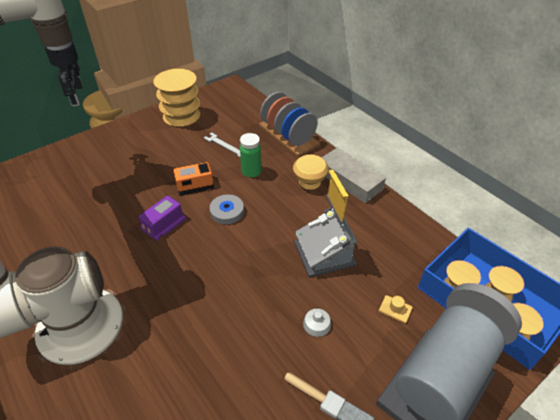

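The top view shows the arm at the lower left. Two candidates match the pack's shape: orange block at (173,242) and purple block at (202,294). The orange one fits the description and the purple is the stated look-alike. The dock is at (327,198) with its open yellow flap at (338,182). Next I'll make one enlarged crop and measure both.

Run:
```python
from h import *
T=np.load("top0.npz");S=np.load("side0.npz")
def crop(i,u,v,r=36):return cv2.resize(i[v-r:v+r,u-r:u+r],(390,390),interpolation=cv2.INTER_CUBIC)
a=np.hstack([crop(T['i'],175,242),crop(S['i'],193,177)]);b=np.hstack([crop(T['i'],327,198),crop(S['i'],328,235,50)])
b=cv2.resize(b,(390,195))
cv2.imwrite("pics/c1.png",a[...,::-1]);
cv2.imwrite("pics/c2.png",np.hstack([crop(T['i'],327,198),crop(S['i'],328,235,50)])[...,::-1])
P={}
for n,D in(("top",T),("side",S)):
    p=cloud(n,D['d'],(D['K'],D['A'],D['t']));h=cv2.cvtColor(D['i'],cv2.COLOR_RGB2HSV)
    P[n]=p
    v,u=np.indices(D['d'].shape)
    c=(175,242) if n=="top" else (193,177)
    near=(abs(u-c[0])<30)&(abs(v-c[1])<35)
    m=near&(p[...,2]>48)&(p[...,2]<70)&(D['d']>0)
    q=p[m];r=cv2.minAreaRect(q[:,:2].astype(np.float32));print(n,"pack top",m.sum(),q.mean(0),r,np.median(q[:,2]))
    g=near&(h[...,0]<22)&(h[...,1]>180)&(h[...,2]>120)&m; print(" orange mean",p[g].mean(0))
    c=(327,198) if n=="top" else (328,240)
    near=(abs(u-c[0])<36)&(abs(v-c[1])<40)&(D['d']>0)
    y=near&(h[...,0]>20)&(h[...,0]<35)&(h[...,1]>150)&(p[...,2]>100)
    q=p[y];print(" yellow",y.sum(),q.min(0),q.max(0),q.mean(0))
    g=near&(h[...,1]<60)&(p[...,2]>35)&(p[...,2]<125)
    q=p[g];
    # plane RANSAC with normal tilt .5
    rng=np.random.default_rng(0);best=0
    for _ in range(2000):
        s=q[rng.choice(len(q),3,False)];nn=np.cross(s[1]-s[0],s[2]-s[0]);L=np.linalg.norm(nn)
        if L<50:continue
        nn/=L;nn*=np.sign(nn[2])
        if abs(np.arccos(nn[2])-.5)>.12:continue
        k=abs((q-s[0])@nn)<2
        if k.sum()>best:best=k.sum();K=k
    w=q[K];cc=w.mean(0);nn=np.linalg.svd(w-cc)[2][2];nn*=np.sign(nn[2])
    print(" deck",best,cc,nn,"tilt",np.arccos(nn[2]),"up-yaw",np.degrees(np.arctan2(-nn[1],-nn[0])))
    np.save(n+"deck.npy",w)
```

```text
top pack top 727 [469.88900478 258.94732175  58.06500422] ((448.92584228515625, 217.1547393798828), (168.48143005371094, 112.7221908569336), 62.4627685546875) 58.093512744056625
 orange mean [484.16754472 252.48856673  57.16288928]
 yellow 346 [ 604.55628435 -271.27039703  102.58043164] [ 676.77760186 -155.57439994  267.37389003] [ 627.32916171 -203.30525766  223.84193275]
 deck 633 [ 591.42741801 -186.31618529   70.39500441] [-0.44644424  0.16325464  0.87979285] tilt 0.4953700733020895 up-yaw -20.086332177967847
side pack top 698 [434.99495955 232.45400826  56.42011177] ((429.3182067871094, 210.47161865234375), (221.68194580078125, 116.17383575439453), 48.80653381347656) 56.78447593639538
 orange mean [469.03197631 246.46979947  54.42370918]
 yellow 51 [ 605.74429833 -247.74908897  106.62176588] [ 644.94732047 -164.72124458  237.60415198] [ 613.31449625 -227.89136643  199.80808032]
 deck 1018 [ 592.85984559 -194.52344571   72.86576439] [-0.45496074  0.17352877  0.87344061] tilt 0.5085722628835228 up-yaw -20.877592210008668
```

View pics/c1.png

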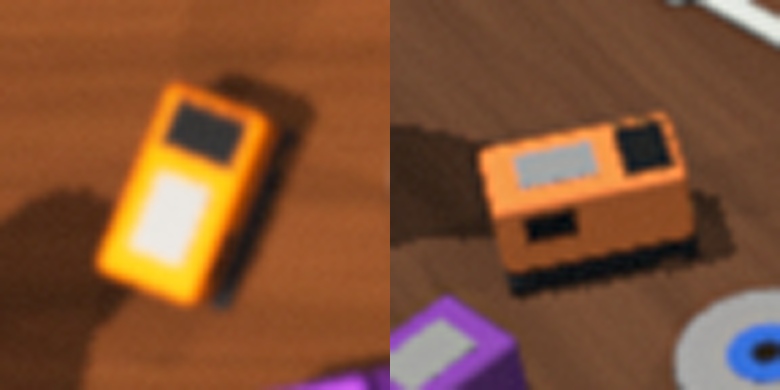

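View pics/c2.png

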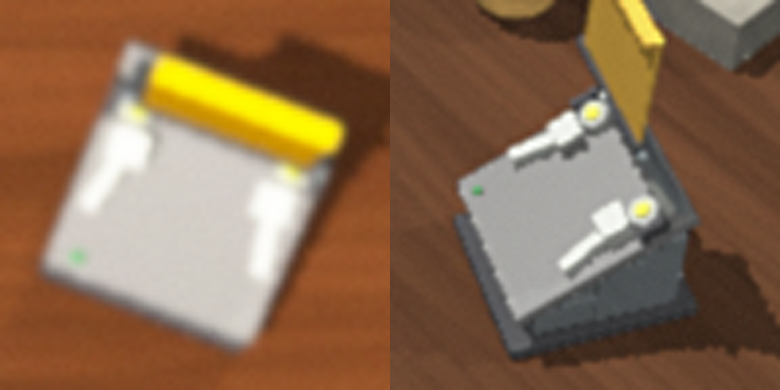

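Confirmed: the orange pack is the single orange block, at (173,242) top and (193,177) side. The brass end isn't visible yet. The flap stands open at the dock's upper end, with rollers at about (311,184) and (344,196) in the top view. I'll refine the poses and plan a wrist look at the pack.

```bash
cat >> h.py <<'E'
def ray(uv,c,n,d):  # intersect pixels with plane n.x=d
    K,A,t=c;uv=np.asarray(uv,float).reshape(-1,2)
    r=np.c_[uv,np.ones(len(uv))]@np.linalg.inv(K).T@A.T
    return t+r*((d-n@t)/(r@n))[:,None]
def big(m):
    k,l,s,_=cv2.connectedComponentsWithStats(m.astype(np.uint8));j=1+np.argmax(s[1:,4]);return l==j
E
python3 - <<'E'
from h import *
Z=np.array([0,0,1.])
for n in("top","side"):
    D=np.load(n+"0.npz");c=(D['K'],D['A'],D['t']);h=cv2.cvtColor(D['i'],cv2.COLOR_RGB2HSV);p=cloud(n,D['d'],c)
    v,u=np.indices(D['d'].shape);cc=(175,242) if n=="top" else (193,177)
    near=(abs(u-cc[0])<24)&(abs(v-cc[1])<26)
    m=near&(h[...,0]<24)&(h[...,1]>190)&(h[...,2]>150)&(abs(p[...,2]-57)<7)
    m=cv2.morphologyEx(big(m).astype(np.uint8),cv2.MORPH_CLOSE,np.ones((9,9)))
    k=cv2.findContours(m,0,1)[0][0].reshape(-1,2);q=ray(k,c,Z,58)
    r=cv2.minAreaRect(q[:,:2].astype(np.float32));b=cv2.boxPoints(r);e=[b[1]-b[0],b[2]-b[1]];e=max(e,key=np.linalg.norm)
    print(n,"pack",r,"yaw",np.degrees(np.arctan2(e[1],e[0])))
    # deck
    cc=(327,198) if n=="top" else (328,240)
    near=(abs(u-cc[0])<36)&(abs(v-cc[1])<40)
    w=np.load(n+"deck.npy");ct=w.mean(0);nn=np.linalg.svd(w-ct)[2][2];nn*=np.sign(nn[2]);d=nn@ct
    up=Z-nn*nn[2];up/=np.linalg.norm(up);ac=np.cross(nn,up)
    g=near&(h[...,1]<60)&(h[...,2]>110)&(abs(p@nn-d)<4);g=big(g)
    k=cv2.findContours(g.astype(np.uint8),0,1)[0][0].reshape(-1,2)
    q=ray(k,c,nn,d);o=ct+up*(80-ct[2])/up[2]
    xy=np.c_[(q-o)@up,(q-o)@ac]
    lo=[]
    for a,b in((-66,-50),(-50,-40),(-30,-10),(-10,5),(5,20)):
        s=xy[(xy[:,0]>a)&(xy[:,0]<b)];lo.append((a,s[:,1].min().round(1),s[:,1].max().round(1)) if len(s) else None)
    print(" o",o,"up",up,"xmin",xy[:,0].min(),"edges",lo,"rect",cv2.minAreaRect(xy.astype(np.float32)))
E
```

```text
top pack ((471.66729736328125, 260.19671630859375), (58.64106369018555, 109.35675048828125), 70.16056060791016) yaw -19.839447
 o [ 608.12311439 -192.42142684   80.        ] up [ 0.82628051 -0.30215224  0.47535727] xmin -69.14896984759578 edges [(-66, np.float64(-61.2), np.float64(60.8)), (-50, np.float64(-62.1), np.float64(60.6)), (-30, np.float64(-62.9), np.float64(60.2)), (-10, np.float64(-62.9), np.float64(60.0)), (5, np.float64(-63.0), np.float64(59.8))] rect ((-17.334041595458984, -1.4039344787597656), (123.231201171875, 102.83434295654297), 89.27513122558594)
side pack ((411.627197265625, 244.0838623046875), (2.987982749938965, 0.0), 142.42950439453125) yaw 142.42973
 o [ 604.81679615 -199.0840038    80.        ] up [ 0.81609392 -0.31127031  0.4869307 ] xmin -70.5787895546659 edges [(-66, np.float64(-58.6), np.float64(65.2)), (-50, np.float64(-58.3), np.float64(65.2)), (-30, np.float64(-59.0), np.float64(64.0)), (-10, np.float64(-58.3), np.float64(49.9)), (5, np.float64(-58.1), np.float64(34.3))] rect ((-12.16506576538086, 3.1411170959472656), (116.78900146484375, 124.24592590332031), 0.026166127994656563)
```

```bash
cat >> h.py <<'E'
def frame(yaw,tilt=0):  # shoe-like frame: yaw deg about z, then nose up by tilt rad
    return R.from_euler('z',yaw,degrees=True)*R.from_euler('y',-tilt)
def tool(F,flip=False): # tool z = -F.z, tool y = +-F.y
    return F*R.from_euler('x',180,degrees=True)*R.from_euler('z',180 if flip else 0,degrees=True)
def plan(p,r,s=None):
    s=s or read_state();r0=R.from_quat(s['ee_rot']);d=(r*r0.inv()).as_rotvec(degrees=True)
    print("cm",((np.array(p)-s['position'])/10).round(2),"rot",d.round(2))
E
python3 - <<'E'
from h import *
s=read_state();c=cal("wrist");r=R.from_quat(s['ee_rot'])
print(r.as_matrix().round(2),"cam in tool",r.inv().apply(c[2]-s['position']),(r.inv().as_matrix()@c[1]).round(2))
for f in(0,1):plan([471.7,260.2,200],tool(frame(-20),f))
E
```

```text
[[ 0.89 -0.45 -0.  ]
 [-0.45 -0.89 -0.  ]
 [ 0.    0.   -1.  ]] cam in tool [  84.24509317    0.41959629 -142.64902316] [[ 0.   -0.94 -0.33]
 [ 1.    0.   -0.  ]
 [ 0.   -0.33  0.94]]
cm [ 19.13 -29.78  -3.03] rot [ 0.11 -0.04  6.7 ]
cm [ 19.13 -29.78  -3.03] rot [-6.000e-02 -1.600e-01 -1.733e+02]
```

```bash
python3 -m creep '{"translation":[[3.2,-5,0],[6.4,-10,0],[9.6,-15,0],[12.8,-20,-1],[16,-25,-2],[19.1,-29.8,-3],[19.1,-29.8,-3]],"delta_rot":[[0,0,1],[0,0,2],[0,0,3],[0,0,5],[0,0,6],[0,0,6.7],[0,0,6.7]],"hand":[8.5,8.5,8.5,8.5,8.5,8.5,8.5]}'
python3 - <<'E'
from h import *
c=cal("wrist");i,d=get_image("wrist");np.savez("w1.npz",i=i,d=d,K=c[0],A=c[1],t=c[2]);cv2.imwrite("pics/w1.png",i[...,::-1])
E
```

```text
clock: 0.98
position: [472.3, 256.8, 199.9]
ee_rot: [0.984, -0.176, -0.001, 0.001]
contact_force: [0.2, 0.6, 0.7]
gripper_width: 85.2
grasp_force: 0.0
```

View pics/w1.png

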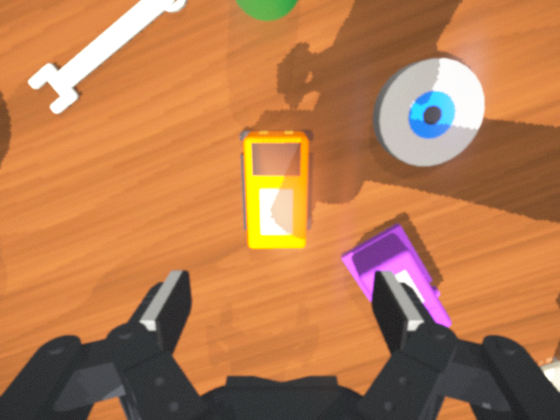

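The wrist view shows the pack upright at (277,190), with hints of two strips on its top edge at (263,132) and (290,132). I'll confirm with a crop and refine the pose.

Run:
```python
from h import *
D=np.load("w1.npz");c=(D['K'],D['A'],D['t']);i=D['i']
cv2.imwrite("pics/w1c.png",cv2.resize(i[115:260,225:325],(414,600),interpolation=cv2.INTER_CUBIC)[...,::-1])
h=cv2.cvtColor(i,cv2.COLOR_RGB2HSV);p=cloud("",D['d'],c);v,u=np.indices(D['d'].shape)
m=(abs(u-277)<45)&(abs(v-190)<75)&(abs(p[...,2]-58)<5)
m=big(m);print(np.median(p[m][:,2]))
k=cv2.findContours(m.astype(np.uint8),0,1)[0][0].reshape(-1,2);q=ray(k,c,np.array([0,0,1.]),58)
r=cv2.minAreaRect(q[:,:2].astype(np.float32));b=cv2.boxPoints(r);print(r)
e=max([b[1]-b[0],b[2]-b[1]],key=np.linalg.norm);print(np.degrees(np.arctan2(e[1],e[0])))
print(read_state()['position'])
```

```text
58.32339086108186
((470.0120849609375, 261.6742248535156), (56.98451232910156, 107.48233032226562), 69.9407730102539)
-20.059221
[472.08443446 258.55559119 200.53096343]
```

View pics/w1c.png

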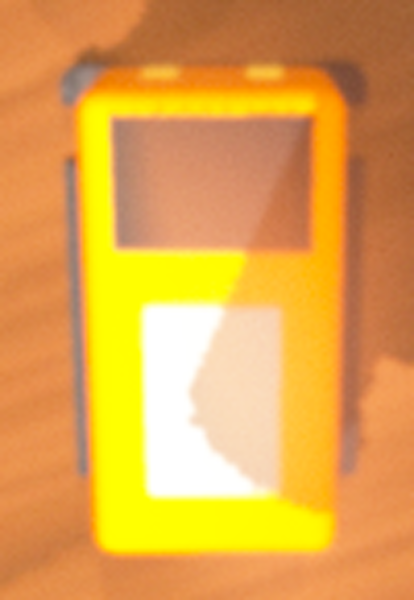

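Brass strips are at the upper (tool +x) end, and the notches too, so the pack's +x yaw is -20°, matching the dock. Next: descend and grip about 8 mm behind the pack's centre.

```bash
python3 -m creep '{"translation":[[-0.9,0.35,-5],[-0.9,0.35,-10],[-0.9,0.35,-14],[-0.9,0.35,-17.5],[-0.9,0.35,-17.5],[-0.9,0.35,-17.5],[-0.9,0.35,-17.5],[-0.9,0.35,-17.5]],"delta_rot":[[0,0,0],[0,0,0],[0,0,0],[0,0,0],[0,0,0],[0,0,0],[0,0,0],[0,0,0]],"hand":[8.5,8.5,8.5,8.5,8.5,5,5,5]}'
python3 -m creep '{"translation":[[0,0,0],[0,0,0],[0,0,0]],"delta_rot":[[0,0,0],[0,0,0],[0,0,0]],"hand":[5,5,5]}'
```

```text
clock: 2.02
position: [463.4, 265.1, 28.4]
ee_rot: [0.985, -0.173, 0.001, -0.001]
contact_force: [-3.2, 2.4, 5.8]
gripper_width: 57.2
grasp_force: 68.5
clock: 2.4
position: [463.5, 265.1, 28.4]
ee_rot: [0.985, -0.173, 0.001, -0.001]
contact_force: [-3.1, 0.8, 6.7]
gripper_width: 57.5
grasp_force: 68.5
```

```bash
python3 -m creep '{"translation":[[0,0,4],[0,0,8],[0,0,13],[0,0,18],[0,0,18],[0,0,18]],"delta_rot":[[0,0,0],[0,0,0],[0,0,0],[0,0,0],[0,0,0],[0,0,0]],"hand":[5,5,5,5,5,5]}'
python3 - <<'E'
from h import *
O=np.array([606.8,-195,80]);F=frame(-20.7,.5);s=read_state()
for z in (80,):
    plan(O+F.apply([-68,0,28+z]),tool(F),s); print(O+F.apply([-68,0,28+z]))
print(s['position'],s['contact_force'],s['joints'])
E
```

```text
clock: 3.15
position: [460.7, 262.6, 203.9]
ee_rot: [0.985, -0.174, -0.002, 0.001]
contact_force: [-0.4, 0.3, -7.5]
gripper_width: 56.6
grasp_force: 68.6
cm [  4.18 -41.82  -6.17] rot [ -9.87 -27.13  -0.57]
[ 502.541421   -155.60396592  142.17798006]
[460.71257953 262.63236798 203.87197854] [-0.38942083  0.27251207 -7.46886687] [ 0.82290771  0.24948884 -0.26099844 -0.002508   -1.06513504  0.39882023]
```

```bash
python3 -m creep '{"translation":[[0.5,-5.5,0],[1,-11,0],[1.6,-17,0],[2.2,-23,0],[2.8,-29,0],[3.4,-35,0],[4,-40,0],[4.2,-41.8,0]],"delta_rot":[[0,0,0],[-1,-3,0],[-3,-7,0],[-4,-11,0],[-5.5,-15,0],[-7,-19,-0.3],[-8.5,-23.5,-0.5],[-9.9,-27.1,-0.6]],"hand":[5,5,5,5,5,5,5,5]}'
python3 -m creep '{"translation":[[0,0,-3],[0,0,-6],[0,0,-6]],"delta_rot":[[0,0,0],[0,0,0],[0,0,0]],"hand":[5,5,5]}'
python3 - <<'E'
from h import *
s=read_state();c=cal("wrist");i,d=get_image("wrist");np.savez("w2.npz",i=i,d=d,K=c[0],A=c[1],t=c[2]);cv2.imwrite("pics/w2.png",i[...,::-1])
O=np.array([606.8,-195,80]);F=frame(-20.7,.5)
plan(O+F.apply([-68,0,28+80]),tool(F),s);print(s['position'],s['joints'])
E
```

```text
clock: 4.15
position: [501.6, -156.2, 202.4]
ee_rot: [0.953, -0.175, 0.242, 0.045]
contact_force: [0.8, -1.8, -5.4]
gripper_width: 57.0
grasp_force: 69.0
clock: 4.53
position: [504.6, -153.8, 163.4]
ee_rot: [0.957, -0.175, 0.228, 0.043]
contact_force: [-0.0, 0.0, -6.4]
gripper_width: 56.7
grasp_force: 68.8
cm [-0.21 -0.18 -2.12] rot [-0.48 -1.79  0.07]
[ 504.6136777  -153.80249029  163.41255089] [-0.05858269  0.09388986 -0.94385669  1.02459207 -0.16182396  0.28056275]
```

View pics/w2.png

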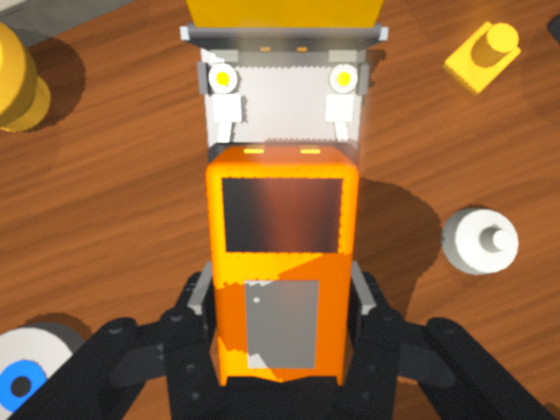

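The wrist view shows the pack aimed up the dock, brass strips at (254,151) and (310,151) leading, rollers at (222,78) and (343,78). Joint 5 is at its limit (-0.16), though, so I'll fit a quick kinematic model to find where the slide is reachable.

```bash
cat > k.py <<'E'
from h import *
from scipy.optimize import least_squares
def fk(P,j,s4=1,s6=1):
    a,h,L2,e,L3,w,Lt=P;Ry=lambda t:R.from_euler('y',t);Rx=lambda t:R.from_euler('x',t)
    r=R.from_euler('z',j[0]);p=r.apply([a,0,h]);p=p+(r*Ry(j[1])).apply([0,0,L2])
    r=r*Ry(j[1]-j[2]);p=p+r.apply([L3,0,e]);r=r*Rx(s4*j[3])*Ry(-j[4]);p=p+r.apply([Lt,0,w])
    # tool: z along x of link, 
    r=r*Rx(s6*j[5]); return p,r
E
python3 - <<'E'
from k import *
s=read_state()
J=[[1.36363,.38548,.00674,-.0004,-1.19401,-.2586],[.82290771,.24948884,-.26099844,-.002508,-1.06513504,.39882023],s['joints']]
X=[[280.44,557.95,230.33],[460.7126,262.6324,203.872],s['position']]
z=R.from_quat(s['ee_rot']).as_matrix()[:,2]
for s4 in(1,-1):
    print(s4,fk([0]*7,J[2],s4)[1].as_matrix()[:,0],z)
    for x0 in ([0,300,400,0,400,0,250],[0,250,450,50,450,0,200],[0,200,450,0,450,80,250]):
        f=lambda P:np.r_[np.concatenate([fk(P,j,s4)[0]-x for j,x in zip(J,X)]),(P-np.array(x0))*.01]
        q=least_squares(f,x0);print(q.cost,q.x.round(0))
M=[(R.from_quat(e).inv()*fk([0]*7,j)[1]).as_matrix().round(2).tolist() for j,e in zip(J[2:],[s['ee_rot']])];print(M)
E
```

```text
1 [ 0.44010943  0.11222115 -0.89090409] [ 0.42423665 -0.16221333 -0.89090409]
25163.925805429135 [-351.  658.  616.   55.  447.  290.  881.]
25167.85668810476 [-350.  646.  620.   57.  444.  290.  877.]
25164.863634594345 [-350.  644.  621.   58.  444.  290.  877.]
-1 [ 0.42423665 -0.16221333 -0.89090409] [ 0.42423665 -0.16221333 -0.89090409]
25656.61442868533 [197. 481. 469. -91. 358. -70. 472.]
25659.526675932993 [198. 469. 473. -88. 355. -71. 468.]
25659.842716250776 [198. 467. 475. -88. 354. -71. 468.]
[[[-0.07, 0.86, 0.51], [-0.26, -0.51, 0.82], [0.96, -0.07, 0.26]]]
```

```bash
python3 - <<'E'
import re
t=open('k.py').read()
t=t.replace("a,h,L2,e,L3,w,Lt=P","a,h,L2,e,L3,w,Lt,d1,d2=P").replace("[L3,0,e]","[L3,d1,e]").replace("[Lt,0,w]","[Lt,d2,w]").replace("s4=1,s6=1","s4=-1,s6=-1")
open('k.py','w').write(t)
E
python3 - <<'E'
from k import *
s=read_state()
J=[[1.36363,.38548,.00674,-.0004,-1.19401,-.2586],[.82290771,.24948884,-.26099844,-.002508,-1.06513504,.39882023],s['joints']]
E0=R.from_quat([[.972986,-.2308625,-.00017,.000978],[.985,-.174,-.002,.001],s['ee_rot']])
X=[[280.44,557.95,230.33],[460.7126,262.6324,203.872],s['position']]
for x0 in ([0,300,400,0,400,0,250,-80,-80],[0,200,450,50,450,0,200,-160,0],[0,200,450,0,450,80,250,0,-160]):
    f=lambda P:np.r_[np.concatenate([fk(P,j)[0]-x for j,x in zip(J,X)]),(P-np.array(x0))*.01]
    q=least_squares(f,x0);print(q.cost,q.x.round(0))
for s6 in(1,-1):print([(fk([0]*9,j,-1,s6)[1].inv()*e).as_rotvec().round(2) for j,e in zip(J,E0)])
E
```

```text
2.547397215654647 [ -18.  228.  557.   -3.  424.   20.  354.  -20. -140.]
3.8428757177067774 [  -7.  185.  562.   -0.  421.    9.  320.   -9. -151.]
1.161255950247377 [  -1.  174.  560.   -2.  424.    2.  304.   -2. -158.]
[array([-0.82,  1.41, -0.82]), array([-1.77,  0.72, -1.77]), array([-1.61,  0.89, -1.61])]
[array([-1.21,  1.21, -1.21]), array([-1.21,  1.21, -1.21]), array([-1.21,  1.21, -1.21])]
```

```bash
cat >> k.py <<'E'
J3=[[1.36363,.38548,.00674,-.0004,-1.19401,-.2586],[.82290771,.24948884,-.26099844,-.002508,-1.06513504,.39882023],[-0.05858269,0.09388986,-0.94385669,1.02459207,-0.16182396,0.28056275]]
X3=[[280.44,557.95,230.33],[460.7126,262.6324,203.872],[504.6136777,-153.80249029,163.41255089]]
ex=lambda q:[0,q[0],q[1],0,q[2],0,q[3],0,q[4]]
_q=least_squares(lambda q:np.concatenate([fk(ex(q),j)[0]-x for j,x in zip(J3,X3)]),[174,560,424,304,-158]);P=ex(_q.x)
T6=R.from_rotvec(np.array([-1,1,-1])*1.2092)
LO=np.array([-3.14,-1.21,-1.07,-3.16,-2.99,-3.1]);HI=np.array([3.14,2.06,1.41,2.05,-.16,3.1])
def ik(p,r,j0):
    f=lambda j:np.r_[(lambda a:np.r_[(a[0]-p)/300,((a[1]*T6).inv()*r).as_rotvec()])(fk(P,j))]
    q=least_squares(f,np.clip(j0,LO+1e-3,HI-1e-3),bounds=(LO,HI));return q.x,q.cost
E
python3 - <<'E'
from k import *
print(_q.x.round(1),_q.cost)
O=np.array([606.8,-195,80]);F=frame(-20.7,.5);rng=np.random.default_rng(1)
for flip in(0,1):
  for x,z in((-60,80),(-60,40),(-60,0),(-30,0),(0,0)):
    sol=[]
    for k in range(25):
        j0=np.array(J3[2]) if k==0 else rng.uniform([-.6,-.3,-1.07,-3.1,-1.2,-3],[.6,1,1.3,2,-.2,3])
        j,c=ik(O+F.apply([x-8,0,28+z]),tool(F,flip),j0)
        if c<1e-5 and not any(np.allclose(j,s,atol=.03) for s in sol):sol.append(j)
    print(flip,x,z,[s.round(2).tolist() for s in sol])
E
```

```text
Traceback (most recent call last):
NameError: name '_q' is not defined
```

Run:
```python
from k import *
import k; print(k._q.x.round(1),k._q.cost)
O=np.array([606.8,-195,80]);F=frame(-20.7,.5);rng=np.random.default_rng(1)
for flip in(0,1):
  for x,z in((-60,80),(-60,40),(-60,0),(-30,0),(0,0)):
    sol=[]
    for k in range(25):
        j0=np.array(J3[2]) if k==0 else rng.uniform([-.6,-.3,-1.07,-3.1,-1.2,-3],[.6,1,1.3,2,-.2,3])
        j,c=ik(O+F.apply([x-8,0,28+z]),tool(F,flip),j0)
        if c<1e-5 and not any(np.allclose(j,s,atol=.03) for s in sol):sol.append(j)
    print(flip,x,z,[s.round(2).tolist() for s in sol])
```

```text
[ 160.6  564.9  421.8  297.7 -159.8] 2.469665338504698e-05
0 -60 80 []
0 -60 40 []
0 -60 0 []
0 -30 0 []
0 0 0 []
1 -60 80 []
1 -60 40 []
1 -60 0 []
1 -30 0 []
1 0 0 []
```

```bash
cat > scan.py <<'E'
from k import *
O=np.array([606.8,-195,80])
def best(p,r,n=30):
    rng=np.random.default_rng(1);b=(9,None)
    for k in range(n):
        j0=np.array(J3[k%3]) if k<3 else rng.uniform([-.6,-.3,-1.07,-3.1,-1.2,-3],[.6,1,1.3,2,-.2,3])
        j,c=ik(p,r,j0)
        if c<b[0]:b=(c,j)
    return b
E
python3 - <<'E'
from scan import *
print(ik(np.array(X3[1]),fk(P,J3[1])[1]*T6,np.array(J3[0])), (fk(P,J3[2])[1]*T6).as_quat())
F=frame(-20.7,.5)
for flip in(0,1):
  for x,z in((-60,80),(-60,0),(0,0)):
    c,j=best(O+F.apply([x-8,0,28+z]),tool(F,flip),20)
    p,r=fk(P,j);print(flip,x,z,c,j.round(2),"err",(p-O-F.apply([x-8,0,28+z])).round(1),(tool(F,flip)*(r*T6).inv()).as_rotvec(True).round(1))
E
```

```text
(array([ 0.82289922,  0.24949473, -0.26099407, -0.00250796, -1.06513353,
        0.39882871]), np.float64(3.3812072265330938e-18)) [-0.95690557  0.17493097 -0.2277144  -0.04332478]
0 -60 80 0.0019930493992010296 [-0.06  0.12 -0.94  1.   -0.16  0.3 ] err [1.1 0.1 9.4] [-0.8 -3.   0.2]
0 -60 0 0.011455539024181005 [-0.58  0.36 -0.79 -3.16 -0.16 -1.37] err [ -0.2   9.7 -14.4] [7.1 1.7 3.3]
0 0 0 0.004166283566031798 [-0.06  0.33 -0.71  0.67 -0.16  0.63] err [ 3.4 -2.7 10.3] [-2.7 -3.9 -0.6]
1 -60 80 0.001993090868705419 [-0.06  0.12 -0.94  1.   -0.16 -2.84] err [1.1 0.1 9.4] [-0.8 -3.   0.2]
1 -60 0 0.011455376443370548 [-0.58  0.36 -0.79 -3.16 -0.16  1.77] err [ -0.2   9.7 -14.4] [7.1 1.7 3.3]
1 0 0 0.004166370820005179 [-0.06  0.33 -0.71  0.67 -0.16 -2.51] err [ 3.4 -2.7 10.3] [-2.7 -3.9 -0.6]
```

Run:
```python
from scan import *
Fd=frame(-20.7,.5);Fb=frame(-20);B=np.array([470.5,261.2,0])
xg=-28;flip=1
for ph in(8,12,16,20,25):
  lean=lambda F:tool(F*R.from_euler('y',ph,degrees=True),flip)
  out=[]
  for nm,o,F,x,z in(("bench",B,Fb,0,0),("above",O,Fd,-60,60),("set",O,Fd,-60,0),("mid",O,Fd,-30,0),("home",O,Fd,0,0)):
    p=o+F.apply([x+xg,0,28+z]);c,j=best(p,lean(F),12);out.append((nm,'%.0e'%c,j.round(2).tolist()))
  print(ph,*out,sep="\n  ")
D=np.load("top0.npz");p=cloud("",D['d'],(D['K'],D['A'],D['t']));h=cv2.cvtColor(D['i'],cv2.COLOR_RGB2HSV)
for n in("top","side"):
    D=np.load(n+"0.npz");p=cloud("",D['d'],(D['K'],D['A'],D['t']));h=cv2.cvtColor(D['i'],cv2.COLOR_RGB2HSV)
    q=Fd.inv().apply(p.reshape(-1,3)-O).reshape(p.shape)
    m=(h[...,0]>18)&(h[...,0]<36)&(h[...,1]>150)&(abs(q[...,1])<60)&(q[...,0]>40)&(q[...,0]<130)&(q[...,2]>60)&(q[...,2]<190)
    w=q[m];print(n,len(w));
    for a in range(70,180,15):
        k=w[(w[:,2]>a)&(w[:,2]<a+15)]
        if len(k):print(a,np.percentile(k[:,0],[5,50,95]).round(0),np.percentile(k[:,1],[2,98]).round(0))
```

```text
8
  ('bench', '8e-32', [0.78, 0.49, -0.36, -0.18, -0.79, -2.57])
  ('above', '6e-30', [0.02, 0.19, -0.89, 0.69, -0.21, -2.61])
  ('set', '1e-03', [-0.01, 0.32, -0.82, 0.62, -0.16, -2.52])
  ('mid', '2e-04', [-0.04, 0.33, -0.79, 0.7, -0.16, -2.57])
  ('home', '7e-27', [-0.03, 0.34, -0.71, 0.59, -0.21, -2.47])
12
  ('bench', '3e-31', [0.74, 0.51, -0.3, -0.24, -0.87, -2.49])
  ('above', '2e-31', [0.07, 0.21, -0.74, 0.33, -0.37, -2.3])
  ('set', '4e-29', [0.0, 0.34, -0.8, 0.57, -0.19, -2.48])
  ('mid', '1e-24', [0.02, 0.35, -0.67, 0.36, -0.3, -2.28])
  ('home', '1e-30', [0.0, 0.37, -0.56, 0.28, -0.38, -2.18])
16
  ('bench', '2e-31', [0.7, 0.54, -0.25, -0.3, -0.95, -2.43])
  ('above', '5e-29', [0.06, 0.24, -0.64, 0.19, -0.5, -2.15])
  ('set', '8e-30', [0.03, 0.36, -0.65, 0.24, -0.37, -2.18])
  ('mid', '2e-26', [0.02, 0.37, -0.55, 0.19, -0.45, -2.11])
  ('home', '2e-31', [-0.0, 0.39, -0.46, 0.16, -0.52, -2.06])
20
  ('bench', '7e-31', [0.67, 0.56, -0.2, -0.35, -1.03, -2.38])
  ('above', '2e-25', [0.05, 0.26, -0.56, 0.1, -0.62, -2.06])
  ('set', '2e-31', [0.02, 0.38, -0.55, 0.12, -0.5, -2.06])
  ('mid', '2e-29', [0.01, 0.4, -0.47, 0.1, -0.57, -2.02])
  ('home', '6e-25', [-0.01, 0.41, -0.38, 0.09, -0.63, -1.99])
25
  ('bench', '9e-31', [0.63, 0.6, -0.14, -0.4, -1.12, -2.32])
  ('above', '4e-31', [0.03, 0.3, -0.47, 0.04, -0.75, -1.99])
  ('set', '2e-26', [0.01, 0.41, -0.46, 0.04, -0.64, -1.97])
  ('mid', '1e-31', [-0.01, 0.43, -0.38, 0.03, -0.71, -1.95])
  ('home', '1e-27', [-0.03, 0.45, -0.3, 0.03, -0.77, -1.93])
top 340
70 [60. 63. 66.] [-40.  43.]
85 [67. 71. 76.] [-40.  45.]
100 [76. 81. 85.] [-43.  44.]
115 [85. 86. 88.] [-39.  42.]
130 [103. 105. 107.] [-41.  47.]
145 [ 98. 103. 108.] [-42.  45.]
side 539
70 [62. 63. 66.] [-46.  38.]
85 [65. 70. 74.] [-45.  43.]
100 [74. 78. 83.] [-46.  43.]
115 [84. 88. 92.] [-46.  43.]
130 [ 93.  94. 101.] [-47.  33.]
145 [ 96. 101. 106.] [-46.  44.]
```

The ideal perpendicular grip is out of reach, and one pitched 14° (turned half round, gripping 28 mm behind centre) is reachable. I'll set the pack back on free bench and regrip it that way.

Run:
```python
from scan import *
B=np.array([470,-30,0.]);Fb=frame(-20);F=Fb*R.from_euler('y',14,degrees=True)
plan(B+Fb.apply([-8,0,29]),tool(Fb))
for z in(28,120):
  c,j=best(B+Fb.apply([-28,0,z]),tool(F,1),15);print(c,j.round(2))
D=np.load("top0.npz");p=cloud("",D['d'],(D['K'],D['A'],D['t']))
for u,v in((228,238),(202,294),(212,238)):print(p[v,u].round(0))
```

```text
cm [ -4.35  12.61 -13.62] rot [ 9.5  25.29  0.66]
1.1685379380052321e-30 [ 0.22  0.46 -0.45 -0.17 -0.87 -2.02]
1.4841980662713974e-30 [ 0.23  0.32 -0.37 -0.15 -1.09 -2.06]
[485.  99.  22.]
[316. 168.  55.]
[485. 151.   3.]
```

```bash
python3 -m creep '{"translation":[[0,3,2],[-1,6,3],[-3,9,3],[-4.3,12.6,3],[-4.3,12.6,0],[-4.3,12.6,-4],[-4.3,12.6,-4]],"delta_rot":[[3,8,0],[6,16,0.3],[9,23,0.5],[9.5,25.3,0.6],[9.5,25.3,0.6],[9.5,25.3,0.6],[9.5,25.3,0.6]],"hand":[5,5,5,5,5,5,5]}'
python3 - <<'E'
from h import *
B=np.array([470,-30,0.]);Fb=frame(-20)
plan(B+Fb.apply([-8,0,29]),tool(Fb))
E
```

```text
clock: 5.45
position: [461.3, -25.7, 124.7]
ee_rot: [0.985, -0.173, -0.002, -0.0]
contact_force: [-0.1, 0.0, -5.3]
gripper_width: 56.8
grasp_force: 68.7
cm [ 0.12 -0.16 -9.57] rot [-0.04 -0.21 -0.02]
```

```bash
python3 -m creep '{"translation":[[0,0,-5],[0,0,-8.5],[0,0,-9.4],[0,0,-9.6],[0,0,-9.6],[0,0,-9.6],[0,0,-9.6],[0,0,-9.6]],"delta_rot":[[0,0,0],[0,0,0],[0,0,0],[0,0,0],[0,0,0],[0,0,0],[0,0,0],[0,0,0]],"hand":[5,5,5,5,5,8.5,8.5,8.5]}'
python3 -m creep '{"translation":[[0,0,0],[0,0,5],[0,0,10],[0,0,13],[0,0,13]],"delta_rot":[[0,0,0],[0,0,0],[0,0,0],[0,0,0],[0,0,0]],"hand":[8.5,8.5,8.5,8.5,8.5]}'
python3 - <<'E'
from h import *
c=cal("wrist");i,d=get_image("wrist");c2=(c)
h=cv2.cvtColor(i,cv2.COLOR_RGB2HSV);p=cloud("",d,c);v,u=np.indices(d.shape)
m=(h[...,0]<26)&(abs(p[...,2]-58)<5)&(abs(p[...,0]-470)<90)&(abs(p[...,1]+30)<90)
m=big(cv2.morphologyEx(((abs(p[...,2]-58)<5)&(abs(p[...,0]-470)<75)&(abs(p[...,1]+30)<60)).astype(np.uint8),cv2.MORPH_OPEN,np.ones((3,3))))
k=cv2.findContours(m.astype(np.uint8),0,1)[0][0].reshape(-1,2);q=ray(k,c,np.array([0,0,1.]),58)
r=cv2.minAreaRect(q[:,:2].astype(np.float32));b=cv2.boxPoints(r);e=max([b[1]-b[0],b[2]-b[1]],key=np.linalg.norm);print(r,np.degrees(np.arctan2(e[1],e[0])))
s=read_state();print(s['position'],s['joints'].round(2))
E
```

```text
clock: 6.45
position: [463.9, -27.1, 31.5]
ee_rot: [0.985, -0.174, 0.002, -0.0]
contact_force: [-0.2, -0.7, 0.3]
gripper_width: 85.2
grasp_force: 0.0
clock: 7.08
position: [464.7, -27.0, 163.2]
ee_rot: [0.985, -0.174, 0.004, -0.001]
contact_force: [0.0, -0.2, -1.0]
gripper_width: 85.0
grasp_force: 0.0
((470.5721130371094, -29.577880859375), (56.79804992675781, 108.01466369628906), 69.85828399658203) -20.141718
[463.34088754 -27.16037536 161.39062519] [ 0.29  0.18 -0.48  0.   -0.91  0.93]
```

```bash
python3 -m creep '{"translation":[[0,0,0],[0,0,0],[0,0,0],[0,0,0],[0,0,0],[0,0,0],[0,0,0],[0,0,0]],"delta_rot":[[0,0,-10],[0,0,-20],[0,0,-30],[0,0,-40],[0,0,-50],[0,0,-60],[0,0,-70],[0,0,-80]],"hand":[8.5,8.5,8.5,8.5,8.5,8.5,8.5,8.5]}'
python3 -m creep '{"translation":[[0,0,0],[0,0,0],[0,0,0],[0,0,0],[0,0,0],[0,0,0],[0,0,0],[0,0,0]],"delta_rot":[[0,0,-10],[0,0,-20],[0,0,-30],[0,0,-40],[0,0,-50],[0,0,-60],[0,0,-70],[0,0,-80]],"hand":[8.5,8.5,8.5,8.5,8.5,8.5,8.5,8.5]}'
python3 - <<'E'
from h import *
B=np.array([471,-29.8,0.]);Fb=frame(-20.1);F=Fb*R.from_euler('y',14,degrees=True)
s=read_state();print(s['position'],s['joints'].round(2))
plan(B+Fb.apply([-28,0,29])-110*tool(F,1).as_matrix()[:,2],tool(F,1),s);print(tool(F,1).as_matrix()[:,2]*11)
E
```

```text
clock: 8.12
position: [462.0, -27.6, 158.8]
ee_rot: [-0.64, 0.768, -0.0, -0.003]
contact_force: [-0.9, 0.4, 0.8]
gripper_width: 85.0
grasp_force: 0.0
clock: 9.12
position: [462.0, -27.5, 158.9]
ee_rot: [0.003, 1.0, -0.001, -0.003]
contact_force: [-0.6, -0.3, -0.2]
gripper_width: 84.8
grasp_force: 0.0
[462.00891533 -27.53342263 158.8543864 ] [ 0.29  0.18 -0.48 -0.   -0.92 -1.87]
cm [ 0.77 -0.18 -2.31] rot [  2.51  13.46 -19.62]
[ -2.49906208   0.91452685 -10.67325299]
```

```bash
python3 -m creep '{"translation":[[0.4,0,0],[0.8,-0.2,-1],[0.8,-0.2,-2.3],[0.8,-0.2,-2.3]],"delta_rot":[[0.8,5,-8],[1.9,10,-15],[2.5,13.5,-19.6],[2.5,13.5,-19.6]],"hand":[8.5,8.5,8.5,8.5]}'
python3 - <<'E'
from h import *
B=np.array([471,-29.8,0.]);Fb=frame(-20.1);F=Fb*R.from_euler('y',14,degrees=True)
s=read_state();print(s['position'],s['joints'].round(2))
plan(B+Fb.apply([-28,0,29]),tool(F,1),s)
E
```

```text
clock: 9.62
position: [470.2, -29.8, 134.9]
ee_rot: [0.171, 0.978, 0.021, -0.121]
contact_force: [0.1, -0.4, 0.7]
gripper_width: 85.1
grasp_force: 0.0
[470.2387805  -29.83682249 134.90266245] [ 0.2   0.35 -0.29 -0.14 -1.15 -2.04]
cm [ -2.55   0.97 -10.59] rot [-0.   -0.11 -0.3 ]
```

```bash
python3 -m creep '{"translation":[[-1.2,0.45,-5],[-2.15,0.8,-9],[-2.55,0.95,-10.6],[-2.55,0.95,-10.6],[-2.55,0.95,-10.6],[-2.55,0.95,-10.6],[-2.55,0.95,-10.6],[-2.55,0.95,-10.6]],"delta_rot":[[0,0,0],[0,0,0],[0,0,-0.3],[0,0,-0.3],[0,0,-0.3],[0,0,-0.3],[0,0,-0.3],[0,0,-0.3]],"hand":[8.5,8.5,8.5,8.5,5,5,5,5]}'
python3 - <<'E'
from h import *
B=np.array([471,-29.8,0.]);Fb=frame(-20.1);s=read_state()
print(s['position'],s['contact_force'],s['gripper_width'],Fb.inv().apply(s['position']-B), (Fb.inv()*R.from_quat(s['ee_rot'])).as_matrix()[:,2])
E
```

```text
clock: 10.62
position: [446.6, -19.9, 33.0]
ee_rot: [0.172, 0.978, 0.022, -0.117]
contact_force: [-0.5, -0.1, 5.8]
gripper_width: 56.8
grasp_force: 66.9
[446.63475824 -19.85515206  33.00530323] [-0.49751224 -0.05959193  5.83960763] 56.77393747481591 [-26.29890189   0.965798    33.00530323] [-0.23655297  0.00249126 -0.9716154 ]
```

```bash
cat > g.py <<'E'
from scan import *
Fb=frame(-20.1);GR=Fb.inv()*R.from_quat([0.172,0.978,0.022,-0.117]);GC=np.array([-26.3,.5,33.])
Fd=frame(-20.7,.5)
def to(x,z,y=0,F=Fd):
    s=read_state();p=O+F.apply(np.array([x,y,z])+GC)
    # where is the pack now, in shoe frame
    Rp=R.from_quat(s['ee_rot'])*GR.inv();o=s['position']-Rp.apply(GC)
    print("pack now",Fd.inv().apply(o-O).round(1),"rot",(Fd.inv()*Rp).as_rotvec(True).round(1),"F",Fd.inv().apply(s['contact_force']).round(1),s['gripper_width'].round(1))
    plan(p,F*GR,s);print(best(p,F*GR,8)); print("j",s['joints'].round(2))
E
python3 -m creep '{"translation":[[0,0,3],[0,0,7],[0,0,12],[0,0,17],[0,0,17]],"delta_rot":[[0,0,0],[0,0,0],[0,0,0],[0,0,0],[0,0,0]],"hand":[5,5,5,5,5]}'
python3 -c "
from g import *
to(-60,60)"
```

```text
clock: 11.25
position: [447.5, -19.4, 204.5]
ee_rot: [0.173, 0.978, 0.024, -0.114]
contact_force: [-0.6, -0.4, -6.5]
gripper_width: 56.6
grasp_force: 67.4Traceback (most recent call last):
  File "<string>", line 3, in <module>
    to(-60,60)
    ~~^^^^^^^^
  File "g.py", line 8, in to
    print("pack now",Fd.inv().apply(o-O).round(1),"rot",(Fd.inv()*Rp).as_rotvec(True).round(1),"F",Fd.inv().apply(s['contact_force']).round(1),s['gripper_width'].round(1))
                                                                                                                                               ^^^^^^^^^^^^^^^^^^^^^^^^
AttributeError: 'float' object has no attribute 'round'
```

```bash
sed -i "s/s\['gripper_width'\].round(1)/s['gripper_width']/" g.py; python3 -c "
from g import *
to(-60,60)"
```

```text
pack now [-118.1  107.8  168.9] rot [ 0.4 28.3  0.4] F [-3.5 -0.6 -5.5] 56.565995060887744
cm [  4.69 -13.26  -8.42] rot [-10.13 -26.48  -0.56]
(np.float64(3.746792113428696e-31), array([ 0.07061471,  0.21125555, -0.68578614,  0.24845588, -0.44658854,
       -2.21166335]))
j [ 0.23  0.23 -0.26 -0.14 -1.28 -2.09]
```

```bash
python3 -m creep '{"translation":[[1.2,-3.5,0],[2.4,-7,0],[3.6,-10.5,0],[4.7,-13.3,-2],[4.7,-13.3,-6],[4.7,-13.3,-8.4],[4.7,-13.3,-8.4]],"delta_rot":[[-3,-8,0],[-6,-16,-0.3],[-9,-23,-0.5],[-10.1,-26.5,-0.6],[-10.1,-26.5,-0.6],[-10.1,-26.5,-0.6],[-10.1,-26.5,-0.6]],"hand":[5,5,5,5,5,5,5]}'
python3 - <<'E'
from g import *
to(-60,3)
c=cal("wrist");i,d=get_image("wrist");a,b=get_image("side")
cs=cal("side");np.savez("s2.npz",i=a,d=b,K=cs[0],A=cs[1],t=cs[2])
np.savez("w3.npz",i=i,d=d,K=c[0],A=c[1],t=c[2])
cv2.imwrite("pics/w3.png",np.hstack([cv2.resize(i,(400,300)),cv2.resize(a[150:300,230:430],(400,300))])[...,::-1])
E
```

```text
clock: 12.12
position: [487.4, -153.3, 112.6]
ee_rot: [0.179, 0.977, -0.025, 0.118]
contact_force: [-0.2, -0.1, -6.3]
gripper_width: 56.9
grasp_force: 67.6
pack now [-69.7  -4.   55.7] rot [-0.6  1.2 -0. ] F [-3.1 -0.2 -5.5] 56.89871915633246
cm [ 3.26 -0.84 -4.24] rot [ 0.05 -1.25  0.28]
(np.float64(7.21945555434813e-29), array([ 0.03595178,  0.33120013, -0.7071924 ,  0.33183504, -0.30547675,
       -2.27038678]))
j [ 0.07  0.22 -0.69  0.25 -0.45 -2.21]
```

View pics/w3.png

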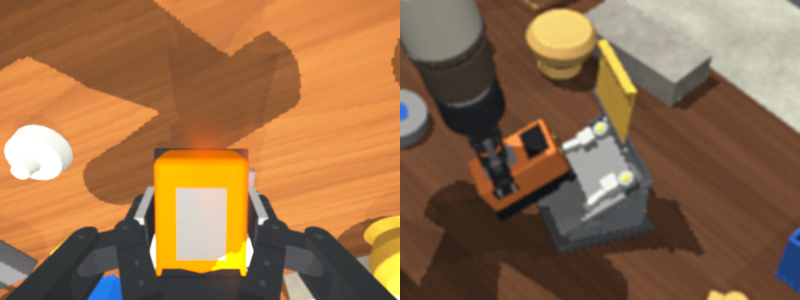

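The wrist view shows the pack level in the jaws at (200,215); the side view shows it just below and above the dock mouth, aligned with the deck. Next I lower it onto the deck a little lower down, then slide.

```bash
python3 -c "
from g import *
to(-76,6)
print(Fd.apply([0,0,10])/10,Fd.apply([10,0,0])/10)"
```

```text
pack now [-63.9  -1.9  57.7] rot [-0.3  0.6 -0. ] F [-2.9  1.3 -5.2] 56.81106122585322
cm [ 1.37 -0.34 -5.15] rot [ 0.05 -0.64  0.17]
(np.float64(1.5749366759173506e-29), array([ 0.04193345,  0.31776532, -0.7671725 ,  0.39241371, -0.26295892,
       -2.33892255]))
j [ 0.07  0.22 -0.69  0.25 -0.45 -2.21]
[-0.44847576  0.16946487  0.87758256] [ 0.82092937 -0.31020336  0.47942554]
```

```bash
python3 -m creep '{"translation":[[0,0,-2],[0.5,-0.2,-3.5],[1.1,-0.4,-5.5],[1.1,-0.4,-5.5],[1.1,-0.4,-5.5]],"delta_rot":[[0,0,0],[0,0,0],[0,0,0],[0,0,0],[0,0,0]],"hand":[5,5,5,5,5]}'
python3 - <<'E'
from g import *
to(-76,1)
for n in("top","side"):
    c=cal(n);i,d=get_image(n);p=cloud("",d,c);q=Fd.inv().apply(p.reshape(-1,3)-O).reshape(p.shape);h=cv2.cvtColor(i,cv2.COLOR_RGB2HSV)
    m=(h[...,0]<16)&(h[...,1]>150)&(h[...,2]>110)&(abs(q[...,1])<45)&(q[...,0]<10)&(q[...,0]>-140)&(q[...,2]>45)&(q[...,2]<80)
    w=q[m];print(n,len(w),np.percentile(w,[2,50,98],axis=0).round(1))
    g=(h[...,1]<60)&(h[...,2]>110)&(abs(q[...,2])<6)&(abs(q[...,1])<75)&(q[...,0]>-80)&(q[...,0]<40);w=q[g];print(" deck",np.percentile(w,[1,50,99],axis=0).round(1))
E
```

```text
clock: 12.85
position: [504.4, -156.8, 63.8]
ee_rot: [0.178, 0.976, -0.024, 0.125]
contact_force: [0.5, 0.4, -6.4]
gripper_width: 56.4
grasp_force: 67.7
pack now [-77.6  -1.1   5.1] rot [-0.2  0.3 -0. ] F [-2.8  0.5 -5.8] 56.35883615612356
cm [ 0.34 -0.03 -0.3 ] rot [ 0.06 -0.36  0.15]
(np.float64(4.006237910524811e-31), array([ 0.03698537,  0.32836702, -0.77168279,  0.41141046, -0.24815986,
       -2.35401618]))
j [ 0.04  0.32 -0.77  0.39 -0.27 -2.34]
top 238 [[-79.8 -27.9  47.4]
 [-39.8  -3.8  60.7]
 [-19.4  28.5  66.7]]
 deck [[-65.8 -59.5  -5.6]
 [ -5.    7.1   0. ]
 [ 33.1  62.3   5.6]]
side 444 [[-129.2  -31.7   46.5]
 [ -64.4  -17.9   60.4]
 [ -22.5   25.4   64.8]]
 deck [[-38.6 -62.   -4.4]
 [  0.6  -5.4  -0.2]
 [ 39.   55.9   5.5]]
```

```bash
python3 -m creep '{"translation":[[0.13,0,-0.22],[0.26,0,-0.44],[0.26,0,-0.44],[0.26,0,-0.44]],"delta_rot":[[0,-0.2,0.1],[0,-0.3,0.15],[0,-0.3,0.15],[0,-0.3,0.15]],"hand":[5,5,5,5]}'
python3 -c "
from g import *
to(-30,0.5)"
```

```text
clock: 13.45
position: [505.9, -156.7, 59.7]
ee_rot: [0.176, 0.976, -0.023, 0.128]
contact_force: [-9.4, 5.6, 6.9]
gripper_width: 56.8
grasp_force: 69.9
pack now [-78.2  -0.3   0.9] rot [-0.1  0.   0.1] F [-6.1  1.9 11.2] 56.847845443918246
cm [ 3.98 -1.47  2.27] rot [ 0.07 -0.08 -0.01]
(np.float64(4.7225034404223714e-30), array([ 0.02077606,  0.35057682, -0.6049864 ,  0.25555259, -0.38245454,
       -2.17588623]))
j [ 0.04  0.33 -0.78  0.43 -0.24 -2.37]
```

```bash
python3 -m creep '{"translation":[[0.6,-0.23,0.38],[1.2,-0.46,0.75],[1.8,-0.69,1.1],[2.4,-0.92,1.45],[3,-1.14,1.8],[3.6,-1.36,2.15],[3.6,-1.36,2.15]],"delta_rot":[[0,0,0],[0,0,0],[0,0,0],[0,0,0],[0,0,0],[0,0,0],[0,0,0]],"hand":[5,5,5,5,5,5,5]}'
python3 -c "
from g import *
to(0,0.5)"
```

```text
clock: 14.32
position: [540.1, -170.3, 80.1]
ee_rot: [0.176, 0.976, -0.024, 0.125]
contact_force: [-9.4, 4.4, 4.1]
gripper_width: 56.8
grasp_force: 69.3
pack now [-36.3  -1.    1. ] rot [-0.2  0.3  0.1] F [-7.1  0.7  8.6] 56.78102698674082
cm [ 3.03 -1.04  1.67] rot [ 0.08 -0.36  0.01]
(np.float64(4.1730848411155564e-27), array([ 0.0045906 ,  0.36702607, -0.5106205 ,  0.20679499, -0.45607861,
       -2.10848254]))
j [ 0.02  0.35 -0.62  0.26 -0.38 -2.19]
```

```bash
python3 -m creep '{"translation":[[0.33,-0.12,0.19],[0.66,-0.25,0.38],[0.99,-0.37,0.58],[1.32,-0.5,0.77],[1.64,-0.62,0.96],[1.64,-0.62,0.96]],"delta_rot":[[0,-0.2,0],[0,-0.3,0],[0,-0.3,0],[0,-0.3,0],[0,-0.3,0],[0,-0.3,0]],"hand":[5,5,5,5,5,5]}'
python3 -c "
from g import *
to(0,0.5)"
```

```text
clock: 15.08
position: [550.1, -174.7, 86.2]
ee_rot: [0.177, 0.976, -0.024, 0.122]
contact_force: [-21.7, 19.2, 5.0]
gripper_width: 57.0
grasp_force: 70.1
pack now [-24.   -1.6   1. ] rot [-0.2  0.8  0.1] F [-21.3  10.3  17.4] 57.027827361375884
cm [ 2.02 -0.6   1.06] rot [-0.02 -0.8   0.01]
(np.float64(4.1730848411155564e-27), array([ 0.0045906 ,  0.36702607, -0.5106205 ,  0.20679499, -0.45607861,
       -2.10848254]))
j [ 0.02  0.36 -0.57  0.23 -0.42 -2.14]
```

```bash
python3 -m creep '{"translation":[[-0.03,0.33,0.26],[0.25,0.23,0.42],[0.52,0.13,0.58],[0.79,0.02,0.74],[0.79,0.02,0.74],[0.79,0.02,0.74]],"delta_rot":[[0,0,0],[0,0,0],[0,0,0],[0,0,0],[0,0,0],[0,0,0]],"hand":[5,5,5,5,5,5]}'
python3 -c "
from g import *
to(0,0.5)"
```

```text
clock: 15.82
position: [555.2, -175.9, 90.9]
ee_rot: [0.178, 0.977, -0.025, 0.118]
contact_force: [-16.5, 9.4, -3.4]
gripper_width: 57.0
grasp_force: 68.6
pack now [-17.5  -1.2   2.5] rot [-0.5  1.2 -0. ] F [-18.1   3.    6. ] 56.994083774247294
cm [ 1.52 -0.48  0.59] rot [-0.02 -1.25  0.24]
(np.float64(4.1730848411155564e-27), array([ 0.0045906 ,  0.36702607, -0.5106205 ,  0.20679499, -0.45607861,
       -2.10848254]))
j [ 0.01  0.36 -0.54  0.21 -0.46 -2.13]
```

```bash
python3 -m creep '{"translation":[[0.33,-0.12,0.19],[0.66,-0.25,0.38],[0.99,-0.37,0.58],[0.99,-0.37,0.58],[0.99,-0.37,0.58]],"delta_rot":[[-0.2,-0.5,0],[-0.3,-1,0],[-0.3,-1,0],[-0.3,-1,0],[-0.3,-1,0]],"hand":[5,5,5,5,5]}'
python3 -c "
from g import *
to(0,0.5)"
```

```text
clock: 16.45
position: [569.9, -180.3, 98.2]
ee_rot: [0.179, 0.975, -0.025, 0.131]
contact_force: [-6.4, 3.7, -10.8]
gripper_width: 57.0
grasp_force: 67.6
pack now [0.4 0.  2.2] rot [-0.3 -0.4 -0.1] F [-11.6   1.2  -6. ] 57.00173695701188
cm [ 0.04 -0.04 -0.14] rot [0.28 0.27 0.26]
(np.float64(4.1730848411155564e-27), array([ 0.0045906 ,  0.36702607, -0.5106205 ,  0.20679499, -0.45607861,
       -2.10848254]))
j [ 0.01  0.36 -0.52  0.23 -0.45 -2.13]
```

```bash
python3 -m creep '{"translation":[[0.25,-0.09,0.14],[0.5,-0.18,0.28],[0.5,-0.18,0.28]],"delta_rot":[[0,0.2,0],[0,0.3,0],[0,0.3,0]],"hand":[5,5,5]}'
python3 -c "
from g import *
to(0,0.5)"
python3 -m creep '{"translation":[[-0.5,0.19,-0.3],[-0.99,0.37,-0.58],[-1.4,0.53,-0.8],[-1.6,0.61,-0.93],[-1.6,0.61,-0.93]],"delta_rot":[[0,0,0],[0,0,0],[0,0,0],[0,0,0],[0,0,0]],"hand":[5,5,5,5,5]}'
python3 -c "
from g import *
to(0,0.5)"
```

```text
clock: 16.82
position: [569.8, -180.7, 98.2]
ee_rot: [0.179, 0.976, -0.025, 0.123]
contact_force: [-18.0, 12.7, -9.7]
gripper_width: 57.0
grasp_force: 68.3
pack now [-0.1 -0.5  1.7] rot [-0.5  0.5 -0.1] F [-23.4   5.5   1.7] 56.994038401753414
cm [ 0.05 -0.   -0.14] rot [ 0.19 -0.65  0.28]
(np.float64(4.1730848411155564e-27), array([ 0.0045906 ,  0.36702607, -0.5106205 ,  0.20679499, -0.45607861,
       -2.10848254]))
j [ 0.01  0.37 -0.5   0.21 -0.47 -2.12]
clock: 17.45
position: [568.6, -177.5, 97.6]
ee_rot: [0.178, 0.974, -0.024, 0.139]
contact_force: [5.8, -11.6, -12.0]
gripper_width: 56.7
grasp_force: 67.1
pack now [-1.3  2.2  3.1] rot [-0.  -1.3 -0.2] F [  2.6  -8.8 -15.1] 56.71243986731305
cm [ 0.17 -0.31 -0.08] rot [0.35 1.21 0.21]
(np.float64(4.1730848411155564e-27), array([ 0.0045906 ,  0.36702607, -0.5106205 ,  0.20679499, -0.45607861,
       -2.10848254]))
j [ 0.01  0.36 -0.55  0.25 -0.41 -2.16]
```

```bash
python3 -m creep '{"translation":[[0,-0.3,-0.25],[0,-0.3,-0.25],[0,-0.3,-0.25],[0,-0.3,-0.25],[0,-0.3,-0.25]],"delta_rot":[[0,0,0],[0,0,0],[0,0,0],[0,0,0],[0,0,0]],"hand":[5,8.5,8.5,8.5,8.5]}'
python3 -m creep '{"translation":[[-0.9,0.3,1.8],[-2.3,0.9,4.4],[-5,1.9,8],[-9,3,12],[-12,4,16],[-12,4,16]],"delta_rot":[[0,0,0],[0,0,0],[0,0,0],[0,0,0],[0,0,0],[0,0,0]],"hand":[8.5,8.5,8.5,8.5,8.5,8.5]}'
python3 - <<'E'
from g import *
out=[]
for n in("top","side"):
    c=cal(n);i,d=get_image(n);p=cloud("",d,c);q=Fd.inv().apply(p.reshape(-1,3)-O).reshape(p.shape);h=cv2.cvtColor(i,cv2.COLOR_RGB2HSV)
    m=(h[...,0]<17)&(h[...,1]>140)&(h[...,2]>100)&(abs(q[...,1])<45)&(abs(q[...,0])<70)&(q[...,2]>45)&(q[...,2]<70)
    w=q[m];print(n,len(w),np.percentile(w,[1,50,99],axis=0).round(1))
    u,v=(327,195) if n=="top" else (330,230);out.append(cv2.resize(i[v-45:v+45,u-45:u+45],(400,400),interpolation=cv2.INTER_CUBIC))
cv2.imwrite("pics/home.png",np.hstack(out)[...,::-1]);print(read_state()['position'])
E
```

```text
clock: 18.08
position: [565.9, -178.6, 93.9]
ee_rot: [0.176, 0.975, -0.024, 0.136]
contact_force: [0.6, -0.3, -0.3]
gripper_width: 85.3
grasp_force: 0.0
clock: 18.82
position: [445.7, -138.3, 257.7]
ee_rot: [0.176, 0.974, -0.023, 0.14]
contact_force: [1.5, -0.8, 0.2]
gripper_width: 84.8
grasp_force: 0.0
top 201 [[-49.9 -27.4  49.1]
 [ 23.1  -1.5  57. ]
 [ 51.5  30.7  63.8]]
side 541 [[-54.  -30.4  45.7]
 [  1.9 -16.7  56.9]
 [ 52.4  27.6  61.5]]
[ 445.34294216 -138.56954669  254.01292779]
```

View pics/home.png

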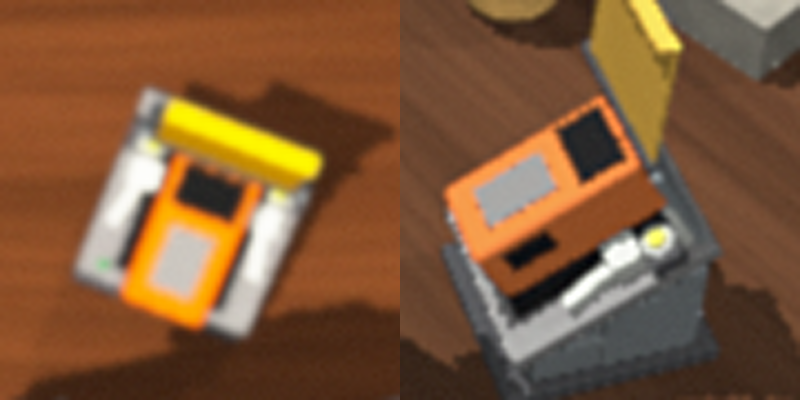

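The crops show the pack seated on the deck, lips under the rails, its front at the back wall and the flap still open. Depth puts its centre within about 1 mm of home. Next I plan the flap push with closed, vertical fingers from behind.

```bash
cat > fl.py <<'E'
from g import *
V=tool(frame(-20.7),1);xd=frame(-20.7).apply([1,0,0])
def wp(th,rho=65,gap=0):
    C=O+Fd.apply(np.array([59.5,0,74])+rho*np.array([-np.cos(th),0,np.sin(th)])+(4+gap)*np.array([np.sin(th),0,np.cos(th)]))
    n=Fd.apply([np.sin(th),0,np.cos(th)]);return C+11*np.tanh(5*(n@xd))*xd
E
python3 - <<'E'
from fl import *
s=read_state();plan([*wp(2,65,25)[:2],350],V,s)
print("angle",(V*R.from_quat(s['ee_rot']).inv()).magnitude()*57.3,s['position'])
print("behind",wp(2,65,25).round(0),best(wp(2,65,25),V,6))
print("high",best(np.r_[wp(2,65,25)[:2],350],V,6))
a=wp(2,65,25)
for th in(2,1.8,1.6,1.4,1.2,1,.8,.6,.4,.2,.0):print(th,((wp(th)-a)/10).round(2),wp(th).round(0))
print(best(wp(0),V,6))
E
```

```text
cm [21.02 -7.48  9.6 ] rot [ 5.52 14.97 -0.19]
angle 15.952934081318004 [ 445.34294216 -138.56954669  254.01292779]
behind [ 656. -213.  240.] (np.float64(4.739129216302116e-31), array([-8.08075211e-02,  4.91145496e-01,  2.01001684e-01,  5.47490778e-07,
       -1.28065223e+00, -1.85127254e+00]))
high (np.float64(4.382028643555597e-25), array([-8.08075211e-02,  4.56993579e-01,  4.09950632e-01,  5.25188409e-07,
       -1.52375309e+00, -1.85127241e+00]))
2 [-2.33  0.88 -0.18] [ 632. -205.  239.]
1.8 [-3.54  1.34 -0.32] [ 620. -200.  237.]
1.6 [-4.7   1.78 -0.71] [ 608. -196.  233.]
1.4 [-5.76  2.18 -1.35] [ 598. -192.  227.]
1.2 [-6.69  2.53 -2.2 ] [ 589. -188.  218.]
1 [-7.45  2.81 -3.22] [ 581. -185.  208.]
0.8 [-8.08  3.05 -4.39] [ 575. -183.  196.]
0.6 [-8.84  3.34 -5.64] [ 567. -180.  184.]
0.4 [-9.87  3.73 -6.94] [ 557. -176.  171.]
0.2 [-10.15   3.84  -8.23] [ 554. -175.  158.]
0.0 [-9.83  3.72 -9.45] [ 557. -176.  146.]
(np.float64(5.203283681023957e-31), array([-2.94006941e-02,  3.90291002e-01, -2.13562545e-01,  6.54572054e-07,
       -9.66942517e-01, -1.90267958e+00]))
```

```bash
python3 -m creep '{"translation":[[0,0,5],[3,-1,10],[7,-2.5,11],[12,-4.2,11],[17,-6,11],[21.8,-7.8,11],[21.8,-7.8,11]],"delta_rot":[[2.7,7.5,0],[5.5,15,0],[5.5,15,0],[5.5,15,0],[5.5,15,0],[5.5,15,0],[5.5,15,0]],"hand":[0,0,0,0,0,0,0]}'
python3 - <<'E'
from fl import *
plan(wp(2,65,25),V)
E
```

```text
clock: 19.8
position: [666.4, -217.9, 354.5]
ee_rot: [0.179, 0.984, -0.0, -0.007]
contact_force: [0.3, 0.1, -1.1]
gripper_width: 0.1
grasp_force: 0.0
cm [ -1.09   0.45 -11.42] rot [-0.09 -0.78 -0.09]
```

```bash
python3 -m creep '{"translation":[[0,0,-4],[0,0,-8],[-0.4,0.2,-11.3],[-0.8,0.3,-11.3],[-0.8,0.3,-11.3]],"delta_rot":[[0,0,0],[0,0,0],[0,-0.8,0],[0,-0.8,0],[0,-0.8,0]],"hand":[0,0,0,0,0]}'
python3 - <<'E'
from fl import *
s=read_state();plan(wp(2,65,25),V);print(s['position'],s['contact_force'])
for th in(1.8,1.4,1.0,.6,.3,0):print(th,((wp(th)-s['position'])/10).round(2))
E
```

```text
clock: 20.42
position: [655.8, -214.2, 252.2]
ee_rot: [0.178, 0.984, 0.0, 0.007]
contact_force: [1.1, 0.1, -0.3]
gripper_width: -0.0
grasp_force: 0.0
cm [-0.03  0.08 -1.19] rot [ 0.11  0.78 -0.2 ]
[ 655.76527819 -214.17760781  252.23840422] [ 1.08132715  0.10628036 -0.25078836]
1.8 [-3.57  1.42 -1.51]
1.4 [-5.79  2.26 -2.54]
1.0 [-7.48  2.89 -4.41]
0.6 [-8.87  3.42 -6.83]
0.3 [-10.15   3.9   -8.78]
0 [ -9.86   3.79 -10.64]
```

```bash
python3 -m creep '{"translation":[[0,0,-0.9],[-1.8,0.7,-1.1],[-3.6,1.4,-1.3],[-4.8,1.9,-1.7],[-5.8,2.3,-2.3],[-6.8,2.65,-3.2],[-7.5,2.9,-4.2],[-7.5,2.9,-4.2]],"delta_rot":[[0,0.4,0],[0,0.4,0],[0,0.4,0],[0,0.4,0],[0,0.4,0],[0,0.4,0],[0,0.4,0],[0,0.4,0]],"hand":[0,0,0,0,0,0,0,0]}'
python3 - <<'E'
from fl import *
s=read_state();print(s['position'],s['contact_force'])
for th in(1.0,.8,.6,.4,.2,0):print(th,((wp(th)-s['position'])/10).round(2))
i,d=get_image("side");c=cal("side")
p=cloud("",d,c);q=Fd.inv().apply(p.reshape(-1,3)-O).reshape(p.shape);h=cv2.cvtColor(i,cv2.COLOR_RGB2HSV)
m=(h[...,0]>18)&(h[...,0]<36)&(h[...,1]>150)&(abs(q[...,1])<48)&(abs(q[...,0]-50)<90)&(q[...,2]>70)&(q[...,2]<175)
w=q[m];print(len(w),np.percentile(w,[2,50,98],axis=0).round(0))
k=np.polyfit(w[:,2]-74,w[:,0]-59.5,1);print("theta",np.arctan2(1,-k[0]))
E
```

```text
clock: 21.42
position: [579.9, -184.6, 208.0]
ee_rot: [0.178, 0.984, 0.0, 0.002]
contact_force: [0.3, 0.5, 0.1]
gripper_width: 0.2
grasp_force: 0.0
[ 579.85348485 -184.60195122  207.96624079] [0.30054725 0.50711012 0.08499459]
1.0 [ 0.12 -0.07  0.02]
0.8 [-0.51  0.17 -1.15]
0.6 [-1.28  0.46 -2.4 ]
0.4 [-2.3   0.85 -3.7 ]
0.2 [-2.59  0.96 -4.99]
0 [-2.27  0.84 -6.22]
644 [[  7. -46.  80.]
 [ 29. -12. 128.]
 [ 59.  42. 151.]]
theta 0.9801991580974195
```

Flap at 0.98 rad, following as planned. Continue to shut.

```bash
python3 -m creep '{"translation":[[-0.5,0.2,-1.2],[-1.3,0.5,-2.4],[-2.2,0.85,-3.7],[-2.6,0.95,-5],[-2.4,0.85,-6],[-2.3,0.85,-6.4],[-2.3,0.85,-6.6],[-2.3,0.85,-6.6]],"delta_rot":[[0,0,0],[0,0,0],[0,0,0],[0,0,0],[0,0,0],[0,0,0],[0,0,0],[0,0,0]],"hand":[0,0,0,0,0,0,0,0]}'
cat > chk.py <<'E'
from fl import *
s=read_state();print(s['position'],s['contact_force'],((wp(0)-s['position'])/10).round(2))
for n in("side","top"):
    i,d=get_image(n);c=cal(n);cv2.imwrite(f"pics/{n}_l.png",i[...,::-1])
    p=cloud("",d,c);q=Fd.inv().apply(p.reshape(-1,3)-O).reshape(p.shape);h=cv2.cvtColor(i,cv2.COLOR_RGB2HSV)
    m=(h[...,0]>18)&(h[...,0]<36)&(h[...,1]>150)&(abs(q[...,1])<42)&(q[...,0]>-25)&(q[...,0]<55)&(q[...,2]>66)&(q[...,2]<130)
    w=q[m]
    if len(w)>20:
        A=np.c_[w,np.ones(len(w))];k=np.linalg.lstsq(np.c_[w[:,0],w[:,1],np.ones(len(w))],w[:,2],rcond=None)[0]
        print(n,len(w),np.percentile(w,[2,50,98],axis=0).round(1).tolist(),"theta",-np.arctan(k[0]))
E
python3 chk.py
```

```text
clock: 22.48
position: [556.8, -176.5, 144.7]
ee_rot: [0.178, 0.984, -0.0, 0.002]
contact_force: [-5.5, 2.8, 13.6]
gripper_width: -0.1
grasp_force: 7.2
[ 556.75086673 -176.47781292  144.67793491] [-5.49698568  2.83964428 13.57522073] [0.04 0.02 0.11]
side 574 [[-23.4, -40.9, 74.5], [26.8, -14.6, 77.7], [53.9, 38.3, 80.9]] theta -0.003443567319320058
```

Shut against its stop (14 N). Now retract and check.

```bash
python3 -m creep '{"translation":[[-0.5,0.2,2],[-2,0.8,6],[-5,2,11],[-9,4,15],[-13,8,17],[-13,8,17]],"delta_rot":[[0,0,0],[0,0,0],[0,0,0],[0,0,0],[0,0,0],[0,0,0]],"hand":[0,0,0,0,0,0]}'
python3 chk.py
python3 - <<'E'
import cv2,numpy as np
a=cv2.imread("pics/side_l.png")[180:290,270:390];b=cv2.imread("pics/top_l.png")
cv2.imwrite("pics/fin.png",np.hstack([cv2.resize(a,(327,300),interpolation=cv2.INTER_CUBIC),cv2.resize(b,(400,300))]))
E
```

```text
clock: 23.32
position: [426.4, -95.1, 315.2]
ee_rot: [0.177, 0.984, 0.001, 0.005]
contact_force: [1.1, -0.9, -0.1]
gripper_width: -0.1
grasp_force: 0.0
[426.39215487 -95.05467437 315.205747  ] [ 1.10436514 -0.91698586 -0.09617697] [ 13.08  -8.12 -16.94]
side 851 [[-23.4, -40.1, 74.6], [15.6, -1.8, 77.8], [53.0, 39.9, 81.2]] theta -0.0015337401113866076
top 811 [[-23.8, -40.2, 72.8], [15.6, 0.4, 77.8], [53.8, 40.4, 83.5]] theta -0.006963460282853874
```

View pics/fin.png

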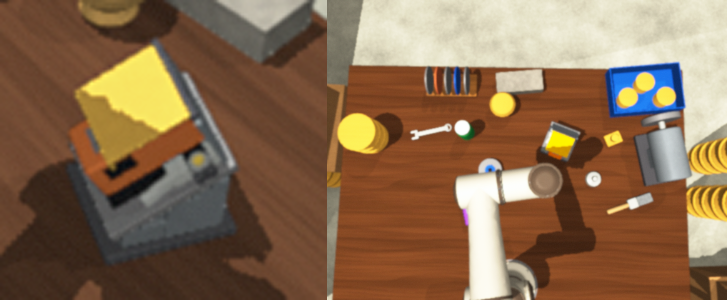

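The flap lies shut over the seated pack, the bystanders are undisturbed and the arm is clear.

```bash
python3 -c "
from bench import *
print(job_done())"
```

```text
the job is handed in; nothing more can be done
None
```

The orange battery is on the dock, brass end up the slope and measured within about 1 mm of home; it held when pulled back. The flap is shut to within 0.01 rad, nothing else on the bench appears to have moved, and I handed the job in at about 23 s; no verdict was returned.

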